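# Set a fan blade under the tracking gauge

## Task

The blades of the desk fan lying on its back are to be checked for height. Push on a blade with a fingertip to turn the blade wheel, without lifting it, until the blade with the balance clip points at the fixed pointer; only then push the gauge arm round to its stop, so that its feeler stands over the clip. Leave the loose things around the fan where they are.

Things in the scene. Friction and masses are not known exactly. Their poses are not given: they have to be found in the camera images.
- fan: Small desk fan lying on its back in a fixed aluminium cradle, blades up; it cannot move. Origin on the table under the upright shaft axis, z up. On its own -y side stands a steel gauge post, 22 mm thick, its axis 165 mm from the shaft axis. The rear guard, a flat wire wheel 230 mm across under the blades, has its top at 51 mm; motor and cradle are lower.
- rotor (a joint): Angle (rad) of the three-bladed black wheel about the upright shaft, growing counter-clockwise seen from above; at 0 or a full turn (6.283) the blade with the clip points exactly at the pointer. Turns either way, many turns; stiff bearing (about 0.035 N m), so it stays where it is left. The wheel only rests on its shaft and would come off upwards.
- hub (a point): Centre of the top of the wheel's hub (50 mm across), on the shaft axis, 99 mm above the table. Three equal blades 120 degrees apart, 36 mm wide near the hub, 52 mm at 68 mm from the axis, reaching out to 94 mm, 4 mm thick, pitched 30 degrees, at heights of 65 to 95 mm; the gap between neighbours, some 90 mm wide at 65 mm from the axis, is open down to the guard.
- clip (a point): Centre of the top of the balance clip: a plain aluminium block 22 mm across the blade, 20 mm along it, 14 mm tall, fixed on the outer end of one of the three blades, 85 mm from the shaft axis, its top 92 mm above the table.
- pointer (a point): Inner end, top face, of the fixed steel pointer, a flat bar 8 mm wide at its end that sticks out of the gauge post towards the shaft axis; 103 mm from the shaft axis, 70 mm above the table. The blades pass just inside it.
- pivot (a point): Axis of the gauge arm, on top of the gauge post, at mid-height of the arm (113 mm above the table).
- gauge (a joint): Angle (rad) of the gauge arm about its upright pivot: 0 = against its stop, pointing from the post straight at the shaft axis; grows to 1.45 as it swings out clockwise seen from above (towards the fan's own +x). It starts parked at 1.0 to 1.3 and stays where it is left (about 0.04 N m friction).
- feeler (a point): Lower end of the feeler pin under the outer end of the gauge arm, 80 mm from the pivot axis, 98 mm above the table. The arm is a plain aluminium bar 12 mm wide, 88 mm long from the pivot, between heights of 106 and 120 mm, with a round boss 26 mm across on the pivot.
- jar: Bystander: small closed amber jar, 48 mm across, 65 mm tall. Origin at its underside. Leave alone.
- nut: Bystander: loose black plastic three-lobed nut, 52 mm across, 18 mm tall. Origin at its underside. Leave alone.
- driver: Bystander: screwdriver, 170 mm long, lying down. Origin at its underside near mid-length. Leave alone.
- bearing: Bystander: steel bearing ring, 36 mm across, 12 mm tall. Origin at its underside. Leave alone.
- capacitor: Bystander: small grey plastic box part, 45 x 30 x 35 mm tall. Origin at its underside. Leave alone.
- wrench: Bystander: steel wrench, 140 mm long, lying flat. Origin at its underside near mid-length. Leave alone.
- tin: Bystander: closed steel tin, 56 mm across, 75 mm tall. Origin at its underside. Leave alone.

How it is judged:
By the outcome, as a careful person would: the job done as asked, in the order asked, and still so for the second after the job is handed in, with the robot touching nothing.
It also fails if it takes over 61 s, if anything falls off the work surface, if the arm or the gripper's body presses on something with over 40 N, if the wrist force passes 120 N, or if a joint passes its speed limit or range.

## Robot

A 6-joint arm with a two-finger parallel gripper is mounted at the origin on the work surface. World frame = base frame: x ahead of the robot, y to its left, z up, the work surface at z = 0. Lengths are in m, angles in rad, forces in N, time in s.
With the tool pointing down it reaches from about 0.325 to 0.775 m from the base axis. Payload 5.5 kg.
Tool frame: the origin (TCP) lies where the fingers leave the gripper's body, on its centre line; the fingertips stand 73 mm ahead of it and the grasp point (between the pads) lies 54 mm ahead of it; x points along the fingers, y is the direction in which the jaws open and shut, and the axes are right-handed (so a half turn about x gives the same grasp; the last joint's range is limited). The gripper opens to 85 mm and grips with 20 to 120 N. Pads are 22 mm wide; open, the fingers measure 114 mm over their backs; the gripper's body (76 mm by 85 mm) begins 54 mm behind the grasp point. The pads swing forward as they close: fully open they stand 13 mm farther back than shut.
Start: joints at [1.088, 0.091, 1.231, -0, 1.82, -0.057], TCP at [0.248, 0.546, 0.304] pointing down, gripper open.
Joint ranges: [-2.87, 2.87], [-0.86, 2.18], [0.17, 2.46], [-1.51, 4.65], [0.06, 2.69], [-2.65, 2.65]. Speed limits (rad/s): [2.57, 2.57, 3.01, 3.14, 3.14, 3.14].

## Interface

Orientations are given as a unit quaternion [w, x, y, z].
In Python, from rig import manip, capture, cut_out, place_of gives the robot as it stands.
- The arm moves only by the tool arm_command, never from a script. Its argument "rows" is a list of rows, each an object with "offset": the shift along the tool's x, y, z in cm, a list of three; "angular": the turn, a rotation vector about the tool's x, y, z in rad, a list of three; "jaw": the opening in per cent of the stroke, from 0 (shut) to 100 (fully open). In form: [{"offset": [tx, ty, tz], "angular": [rx, ry, rz], "jaw": jaw}, ...]. A call has 1 to 8 rows; each row is the pose to reach, as a shift and turn from the pose measured when the call began, along the tool's axes at that moment; what a row does not reach only later rows make up. A row lasts 1/8 s, in which the tool goes at most 62.5 mm and 10.7 degrees, less where a joint would pass 70% of its speed; a pose out of reach is approached as far as the arm can. A call with a gripper value outside its range is refused whole. The fingers move at their own pace and stop on an object; "newtons" is the grip in N (left out, the last holds). Time passes only in rows, so rows that repeat a pose let the fingers close. It gives the time, the measured TCP pose, the force and the opening at its end, in the units of the state.
- manip.get_obs(): the state, without advancing time (a new reading comes with each control period).
- capture(name): name is "side" or "top"; returns a dict with "img" (420x560x3 uint8, blue, green, red), "vfov" (degrees; the focal length in pixels is half the picture's height over the tangent of half this angle, whatever the lens; pixels are square), "cx", "cy" (the principal point, pixels), "k1" (the pictures are not rectified: a ray, as slopes to the right and down, at radius r is drawn at 1 + k1 r^2 times it, then the intrinsics apply), "R" (3x3) and "t" (3): a world point X has camera coordinates R X + t. Camera axes: x right, y down, z forward; pixel columns grow to the right and rows downward; lengths in m; the calibration is good to about 2 mm. A picture is of the moment at which its call begins. There is no depth.
- manip.hand_in(): hands the job in, once; it reports no verdict.
Trained networks look in the newest picture that a camera, given by its name, has taken for a name from the list of things; names that differ only in an ending like _2 or _b are one class to them, and where a whole thing is asked for, a point or a joint stands for the part that bears it (a point fixed in the world has none). Each returns a list of dicts, best first, with "score" (0 to 1); they miss things now and then, are a little off and sometimes report something else, mostly with a low value. They report only what shows in the picture. A call takes as long as a camera call.
- cut_out(target, camera): "region" (420x560 bool, what is visible of it) and "location" ([column, row] in pixels, amid what is visible of it).
- place_of(target, camera): "location" ([column, row] in pixels: a listed point, or the origin of a listed thing).
The state is a dict: "clock": time; "joints": joint angles; "dq": joint speeds; "effort": joint torques, N m; "tool_pos": TCP position; "tool_rot": TCP orientation; "ft_force": force on the tool from outside, world axes, zero at the start; "torque": the same for the moment, N m; "grip_width": opening from 0.0 (shut) to 1.0 (fully open).
Only numpy, scipy, OpenCV 4.12 (cv2) and the standard library are available. Lean on these libraries where they do the work, as an engineer would, in place of code of your own. Each camera call takes 0.05 s, during which the arm holds its last target.

## Working session

There is one attempt and no reset: what is moved stays moved. The work goes in short steps, Python scripts to look and compute and a tool call to move; the robot and the scene stay as the last step left them, time stands still between calls to the robot, and variables do not carry over. Pictures are saved under pics/ and viewed, and the job is handed in when it is done.

Besides the shell and the picture viewer there is one more tool, called after "Request:" as name(argument=value, ...), one argument or row to a line, values as JSON. arm_command: Moves the arm, as the interface text tells. Its arguments: {"type":"object","properties":{"rows":{"type":"array","items":{"type":"object","properties":{"offset":{"type":"array","items":{"type":"number"}},"angular":{"type":"array","items":{"type":"number"}},"jaw":{"type":"number"}}}},"newtons":{"type":"number"}},"required":["rows"]}

```bash
ls; mkdir -p pics; python3 - <<'E'
from rig import manip, capture, cut_out, place_of
import cv2,numpy as np
print(manip.get_obs())
for c in ("side","top"):
    d=capture(c); cv2.imwrite(f"pics/{c}0.png",d["img"]); print(c,{k:v for k,v in d.items() if k!="img"})
    for n in ("fan","rotor","hub","clip","pointer","pivot","gauge","feeler","jar","nut","driver","bearing","capacitor","wrench","tin"):
        try: print(n,[(np.round(r["location"],1).tolist(),round(r["score"],2)) for r in place_of(n,c)][:3])
        except Exception as e: print(n,e)
E
```

```text
pics
{'clock': 0.0, 'joints': array([ 1.08830642e+00,  9.18920646e-02,  1.23190741e+00,  1.46345520e-05,
        1.81980346e+00, -5.66779577e-02]), 'dq': array([ 3.28266255e-04,  3.21957024e-05, -2.48749483e-04,  2.08978032e-03,
       -2.49150538e-03,  7.08608142e-04]), 'effort': array([ 9.80836885e-04, -4.58731198e+01, -4.18031752e+01, -8.40791245e-05,
        1.14104385e-02, -7.41120147e-06]), 'tool_pos': array([0.24775629, 0.54630241, 0.30271869]), 'tool_rot': array([ 0.69094681,  0.14872742,  0.69133507, -0.1500949 ]), 'ft_force': array([ 0.46711677, -0.41356028, -0.1631673 ]), 'torque': array([-0.03906705, -0.04243818, -0.03816791]), 'grip_width': 0.9971148517285173}
side {'vfov': 43.54203026103407, 'cx': 275.88845858303057, 'cy': 207.53482203974622, 'k1': 0.06635732321847793, 'R': array([[ 0.69405763, -0.71976109, -0.01509935],
       [-0.54400085, -0.51060577, -0.66584144],
       [ 0.47153694,  0.47034639, -0.74594047]]), 't': array([-0.3313067 ,  0.41233277,  0.7704218 ])}
fan [([252.6, 225.6], 0.78)]
rotor it knows: bearing, capacitor, clip, driver, fan, feeler, hub, jar, 
[... 860 characters left out ...]
, 1.03754813])}
fan [([253.8, 224.0], 0.92)]
rotor it knows: bearing, capacitor, clip, driver, fan, feeler, hub, jar, nut, pivot, pointer, tin, wrench
hub [([250.2, 216.9], 0.64)]
clip [([264.9, 186.6], 0.76)]
pointer [([297.9, 233.7], 0.72)]
pivot [([328.6, 237.6], 0.97), ([297.8, 229.2], 0.61)]
gauge it knows: bearing, capacitor, clip, driver, fan, feeler, hub, jar, nut, pivot, pointer, tin, wrench
feeler [([319.0, 201.5], 0.62)]
jar [([332.0, 279.5], 0.63)]
nut [([280.9, 170.7], 0.62)]
driver [([187.1, 205.7], 0.82)]
bearing [([350.5, 258.4], 0.69), ([287.8, 284.6], 0.63)]
capacitor [([287.5, 285.6], 0.6), ([163.3, 172.8], 0.38)]
wrench [([239.4, 151.8], 0.63)]
tin [([164.8, 168.5], 0.9)]
```

```bash
cat > h.py <<'E'
import numpy as np,cv2
def K(d):
    f=210/np.tan(np.radians(d["vfov"])/2); return f
def ray(d,px):
    f=K(d); u=np.array([(px[0]-d["cx"])/f,(px[1]-d["cy"])/f]); s=u.copy()
    for _ in range(30): s=u/(1+d["k1"]*(s@s))
    v=d["R"].T@np.array([s[0],s[1],1]); o=-d["R"].T@d["t"]; return o,v
def atz(d,px,z):
    o,v=ray(d,px); return o+v*(z-o[2])/v[2]
def proj(d,X):
    c=d["R"]@np.array(X)+d["t"]; s=c[:2]/c[2]; s=s*(1+d["k1"]*(s@s)); return s*K(d)+[d["cx"],d["cy"]]
E
python3 - <<'E'
from rig import manip, capture, cut_out, place_of
from h import *
Z=dict(fan=0,hub=.099,clip=.092,pointer=.07,pivot=.113,feeler=.098,jar=0,nut=0,driver=0,bearing=0,capacitor=0,wrench=0,tin=0)
D={c:capture(c) for c in("side","top")}
for n,z in Z.items():
    for c,d in D.items():
        for r in place_of(n,c)[:2]:
            print(n,c,np.round(atz(d,r["location"],z),4)[:2],round(r["score"],2))
for c in D:
    im=cv2.imread(f"pics/{c}0.png")[110:350,130:400]; cv2.imwrite(f"pics/{c}0z.png",cv2.resize(im,None,fx=2.4,fy=2.4,interpolation=cv2.INTER_CUBIC))
E
```

```text
fan side [0.5471 0.1341] 0.61
fan top [0.5608 0.1346] 0.91
hub side [0.5528 0.1418] 0.9
hub side [ 0.5143 -0.0145] 0.49
hub top [0.5487 0.1393] 0.79
hub top [0.6605 0.3291] 0.24
clip side [0.6355 0.1143] 0.88
clip side [ 0.5156 -0.0088] 0.45
clip top [0.6314 0.1073] 0.91
pointer side [0.5143 0.0442] 0.86
pointer top [0.525  0.0441] 0.71
pointer top [0.6686 0.0658] 0.19
pivot side [ 0.5024 -0.023 ] 0.97
pivot top [ 0.5098 -0.0177] 0.78
pivot top [0.6207 0.1161] 0.3
feeler side [ 0.5836 -0.0083] 0.68
feeler top [ 0.5846 -0.0153] 0.78
jar side [ 0.4258 -0.0465] 0.94
jar top [ 0.4221 -0.0408] 0.67
nut side [0.6845 0.0763] 0.79
nut top [0.6883 0.067 ] 0.66
driver side [0.6008 0.3085] 0.91
driver top [0.6004 0.2988] 0.57
bearing side [ 0.4579 -0.0927] 0.56
bearing side [0.6843 0.0761] 0.18
bearing top [ 0.4616 -0.0965] 0.54
capacitor side [0.4105 0.0576] 0.84
capacitor side [0.68  0.074] 0.29
capacitor top [0.4055 0.0594] 0.48
wrench side [0.7324 0.1661] 0.77
wrench side [0.6859 0.0761] 0.37
wrench top [0.7326 0.174 ] 0.65
tin side [0.6877 0.3437] 0.79
tin side [0.6188 0.2094] 0.5
tin top [0.684  0.3586] 0.76
tin top [ 0.4623 -0.0956] 0.5
```

View pics/top0.png

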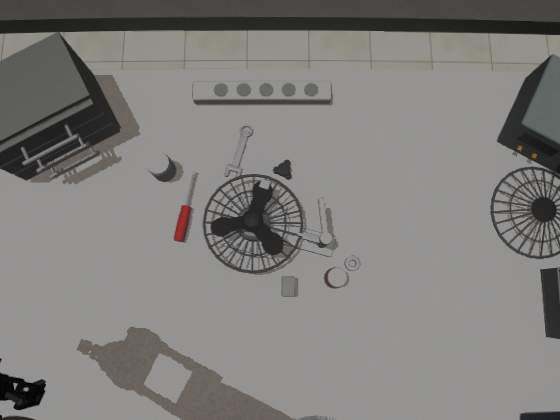

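View pics/top0z.png

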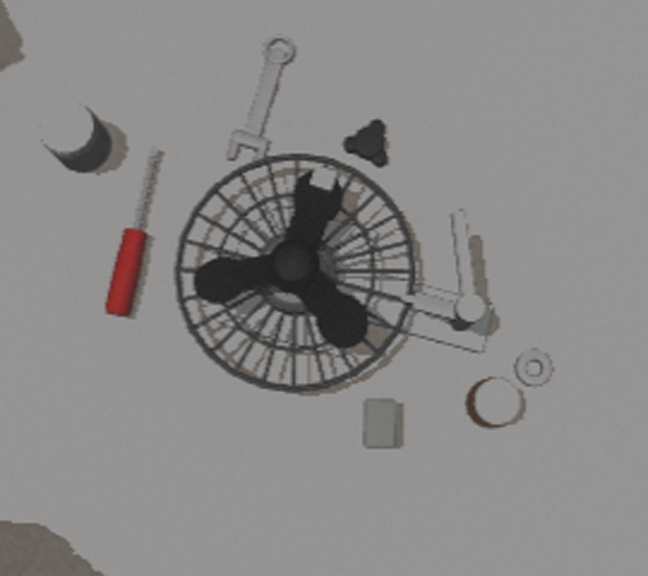

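View pics/side0z.png

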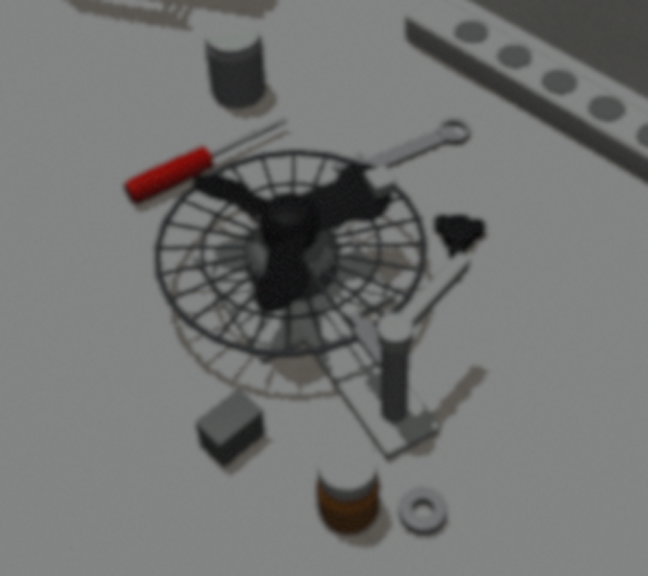

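The top view shows the fan hub at about (252,217), the clip blade pointing up (+x) with its clip at (265,187), the pointer at (298,233), and the gauge arm parked to the right, from (328,238) to (321,200). The side view agrees. The wheel needs about 86° clockwise. I'll push the blade at about 100°, on the side away from the gauge.

```bash
cat >> h.py <<'E'
from scipy.spatial.transform import Rotation as Ro
HUB=np.array([.551,.1405]); PIV=np.array([.506,-.020])
def rot(o): q=o["tool_rot"]; return Ro.from_quat([q[1],q[2],q[3],q[0]])
def plan(o,pts,yaw=None):
    """pts: tip world positions (closed); prints offsets in cm; angular to point tool down w/ tool z along given yaw"""
    R=rot(o); M=R.as_matrix(); p=np.array(o["tool_pos"])
    zx=M[:,2] if yaw is None else np.array([np.cos(yaw),np.sin(yaw),0])
    x=np.array([0,0,-1.]); z=zx-x*(zx@x); z/=np.linalg.norm(z); T=np.column_stack([x,np.cross(z,x),z])
    a=(R.inv()*Ro.from_matrix(T)).as_rotvec()
    for t in pts:
        print(np.round(M.T@(np.array(t)+[0,0,.073]-p)*100,2).tolist(), np.round(a,3).tolist())
def pol(r,deg,z,c=HUB): a=np.radians(deg); return [c[0]+r*np.cos(a),c[1]+r*np.sin(a),z]
E
python3 - <<'E'
from rig import manip
from h import *
o=manip.get_obs(); print(o["clock"],rot(o).as_matrix().round(3))
plan(o,[pol(.067,160,.15),pol(.067,160,.062)])
E
```

```text
2.8 [[-0.     0.413  0.911]
 [-0.     0.911 -0.413]
 [-1.    -0.     0.   ]]
[8.09, -24.96, 37.69] [-0.0, 0.0, 0.0]
[16.89, -24.96, 37.69] [-0.0, 0.0, 0.0]
```

Request:
arm_command(
  rows=[
    {"offset": [3,-8,12],"angular": [0,0,0],"jaw": 0},
    {"offset": [5,-12,18],"angular": [0,0,0],"jaw": 0},
    {"offset": [7,-16,24],"angular": [0,0,0],"jaw": 0},
    {"offset": [8,-20,30],"angular": [0,0,0],"jaw": 0},
    {"offset": [8,-25,37.7],"angular": [0,0,0],"jaw": 0},
    {"offset": [8,-25,37.7],"angular": [0,0,0],"jaw": 0},
    {"offset": [8,-25,37.7],"angular": [0,0,0],"jaw": 0},
    {"offset": [8,-25,37.7],"angular": [0,0,0],"jaw": 0},
  ],
)

```text
clock: 3.8
tool_pos: [0.489, 0.16, 0.2233]
tool_rot: [0.691, 0.15, 0.691, -0.151]
ft_force: [-0.4, -0.3, -0.4]
grip_width: -0.001
```

```bash
python3 - <<'E'
from rig import *
from h import *
o=manip.get_obs(); print(o["clock"],o["tool_pos"],o["grip_width"])
plan(o,[pol(.067,160,.15),pol(.067,160,.062)])
ims=[]
for c in("side","top"):
    d=capture(c); im=d["img"].copy()
    cv2.circle(im,tuple(int(v) for v in proj(d,np.array(o["tool_pos"])-[0,0,.073])),3,(0,0,255),1)
    ims.append(cv2.resize(im[90:350,130:400],None,fx=1.45,fy=1.45,interpolation=3))
cv2.imwrite("pics/b.png",np.hstack(ims))
E
```

```text
3.8 [0.48901678 0.15997579 0.22333142] -0.0014294978937711823
[0.03, 0.27, -0.23] [-0.0, 0.0, 0.001]
[8.83, 0.28, -0.23] [-0.0, 0.0, 0.001]
```

View pics/b.png

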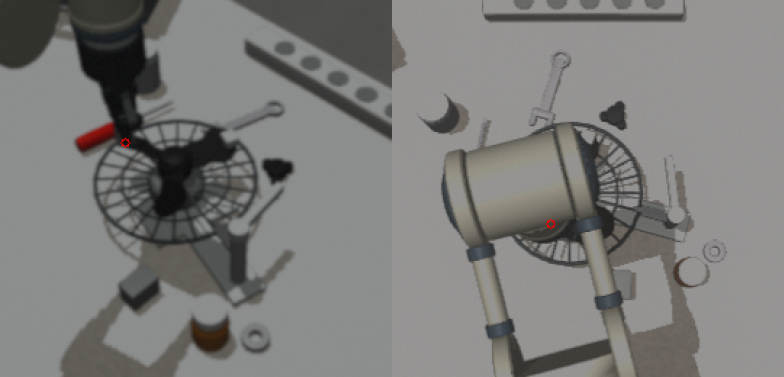

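The side view shows the shut fingertips coming down beside the wheel, over the gap (about 125,142 in the crop), and the wheel stays visible there. The top view is hidden by the arm. Next I'll descend.

Request:
arm_command(
  rows=[
    {"offset": [3,0.3,-0.2],"angular": [0,0,0],"jaw": 0},
    {"offset": [6,0.3,-0.2],"angular": [0,0,0],"jaw": 0},
    {"offset": [8.8,0.3,-0.2],"angular": [0,0,0],"jaw": 0},
    {"offset": [8.8,0.3,-0.2],"angular": [0,0,0],"jaw": 0},
    {"offset": [8.8,0.3,-0.2],"angular": [0,0,0],"jaw": 0},
  ],
)

```text
clock: 4.53
tool_pos: [0.4884, 0.165, 0.1368]
tool_rot: [0.691, 0.15, 0.691, -0.15]
ft_force: [0.4, 0.1, -0.4]
grip_width: -0.004
```

```bash
python3 - <<'E'
from rig import *
from h import *
o=manip.get_obs(); print(o["clock"],o["tool_pos"],o["ft_force"])
plan(o,[pol(.067,a,.062) for a in (145,132,120,110,100,90,80,70,60,54,48,44)])
d=capture("side");im=d["img"].copy()
for n in("hub","clip"):print(n,[(np.round(atz(d,r["location"],.099 if n=="hub" else .092),4)[:2],r["score"]) for r in place_of(n,"side")[:2]])
cv2.imwrite("pics/c.png",cv2.resize(im[110:350,130:400],None,fx=2.4,fy=2.4,interpolation=3))
E
```

```text
4.525 [0.4883775  0.1649996  0.13678546] [ 0.40462809  0.10252401 -0.39134757]
[0.18, 1.59, 0.12] [0.0, 0.001, -0.0]
[0.18, 3.04, 0.57] [0.0, 0.001, -0.0]
[0.18, 4.26, 1.25] [0.0, 0.001, -0.0]
[0.18, 5.15, 2.01] [0.0, 0.001, -0.0]
[0.18, 5.89, 2.91] [0.0, 0.001, -0.0]
[0.18, 6.47, 3.93] [0.0, 0.001, -0.0]
[0.18, 6.86, 5.03] [0.0, 0.001, -0.0]
[0.19, 7.05, 6.18] [0.0, 0.001, -0.0]
[0.19, 7.05, 7.35] [0.0, 0.001, -0.0]
[0.19, 6.94, 8.04] [0.0, 0.001, -0.0]
[0.19, 6.77, 8.72] [0.0, 0.001, -0.0]
[0.19, 6.61, 9.16] [0.0, 0.001, -0.0]
hub [(array([0.5555, 0.1398]), 0.6)]
clip [(array([0.6399, 0.1179]), 0.74)]
```

View pics/c.png

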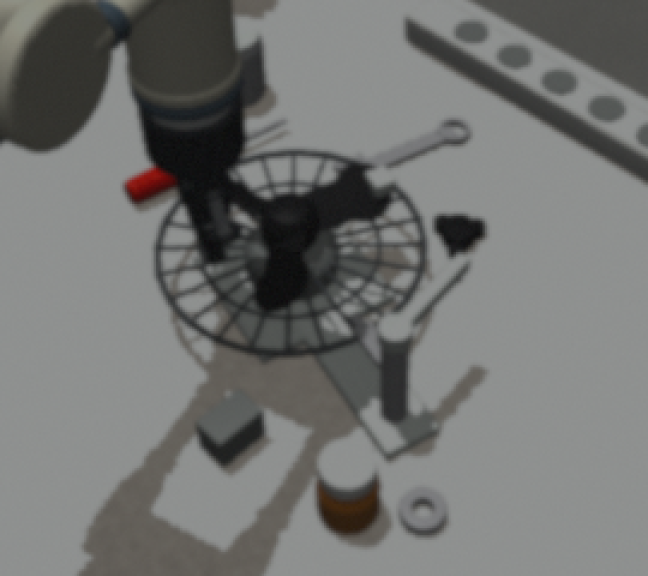

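The side view shows the finger down in the gap, clear of the blades (crop tip at about 218,258). Now I'll push along the arc.

Request:
arm_command(
  rows=[
    {"offset": [0.2,1.6,0.1],"angular": [0,0,0],"jaw": 0},
    {"offset": [0.2,3.0,0.6],"angular": [0,0,0],"jaw": 0},
    {"offset": [0.2,4.3,1.25],"angular": [0,0,0],"jaw": 0},
    {"offset": [0.2,5.15,2.0],"angular": [0,0,0],"jaw": 0},
    {"offset": [0.2,5.9,2.9],"angular": [0,0,0],"jaw": 0},
    {"offset": [0.2,6.5,3.9],"angular": [0,0,0],"jaw": 0},
    {"offset": [0.2,6.85,5.0],"angular": [0,0,0],"jaw": 0},
    {"offset": [0.2,6.85,5.0],"angular": [0,0,0],"jaw": 0},
  ],
)

```text
clock: 5.68
tool_pos: [0.5636, 0.2057, 0.1353]
tool_rot: [0.692, 0.151, 0.69, -0.151]
ft_force: [1.0, -0.3, 0.3]
grip_width: 0.004
```

```bash
cat > look.py <<'E'
import sys
from rig import *
from h import *
o=manip.get_obs(); print(o["clock"],o["tool_pos"].round(4),o["ft_force"].round(1))
p=o["tool_pos"][:2]-HUB; print("finger r,ang",np.hypot(*p),np.degrees(np.arctan2(p[1],p[0])))
for c in sys.argv[2].split(","):
    d=capture(c);im=d["img"].copy()
    P={}
    for n,z in (("hub",.099),("clip",.092)):
        for r in place_of(n,c)[:2]:
            X=atz(d,r["location"],z)[:2]; P.setdefault(n,X); print(c,n,r["location"],X.round(4),round(r["score"],2))
    for m in P:
        q=P["clip"]-HUB if "clip" in P else None
    if "clip" in P: print("clip r,ang",np.hypot(*q),np.degrees(np.arctan2(q[1],q[0])))
    cv2.imwrite(f"pics/{sys.argv[1]}_{c}.png",cv2.resize(im[110:350,130:400],None,fx=2.4,fy=2.4,interpolation=3))
E
python3 look.py d side; python3 -c "
from rig import *
from h import *
plan(manip.get_obs(),[pol(.067,a,.062) for a in (75,70,65,60,55,50,45,40)])"
```

```text
5.675 [0.5636 0.2057 0.1353] [ 1.  -0.3  0.3]
finger r,ang 0.06644510584619244 79.04052309235095
side hub [250.1, 194.7] [0.5518 0.1394] 0.66
side hub [318.2, 224.5] [ 0.5853 -0.0063] 0.48
side clip [289.0, 209.3] [0.5804 0.0626] 0.84
clip r,ang 0.08324428369498454 -69.32865569219842
[0.04, 0.16, 0.55] [0.0, 0.002, -0.001]
[0.04, 0.23, 1.13] [0.0, 0.002, -0.001]
[0.04, 0.26, 1.71] [0.0, 0.002, -0.001]
[0.04, 0.23, 2.29] [0.0, 0.002, -0.001]
[0.04, 0.15, 2.87] [0.0, 0.002, -0.001]
[0.05, 0.02, 3.44] [0.0, 0.002, -0.001]
[0.05, -0.16, 4.0] [0.0, 0.002, -0.001]
[0.05, -0.39, 4.54] [0.0, 0.002, -0.001]
```

View pics/d_side.png

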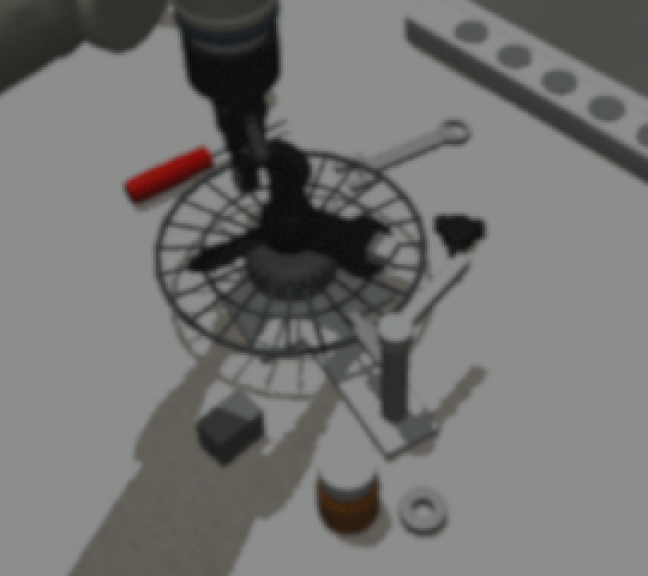

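The wheel turned as planned. The clip is at (289,209), about -69°, and still needs about 36° to reach the pointer. I'll go on to about 5° short of that.

Request:
arm_command(
  rows=[
    {"offset": [0,0.2,0.8],"angular": [0,0,0],"jaw": 0},
    {"offset": [0,0.25,1.6],"angular": [0,0,0],"jaw": 0},
    {"offset": [0,0.2,2.4],"angular": [0,0,0],"jaw": 0},
    {"offset": [0,0.1,3.1],"angular": [0,0,0],"jaw": 0},
    {"offset": [0,0,3.5],"angular": [0,0,0],"jaw": 0},
    {"offset": [0,0,3.5],"angular": [0,0,0],"jaw": 0},
  ],
)

```text
clock: 6.58
tool_pos: [0.5948, 0.1911, 0.1354]
tool_rot: [0.692, 0.151, 0.69, -0.151]
ft_force: [0.2, -0.6, 1.0]
grip_width: -0.002
```

```bash
python3 look.py e side,top; python3 -c "
from rig import *
from h import *
plan(manip.get_obs(),[pol(.067,a,.062) for a in (48,46,44,42,40)])"
```

```text
6.575 [0.5948 0.1911 0.1354] [ 0.2 -0.6  1. ]
finger r,ang 0.06694192037670478 49.14920831293066
side hub [250.2, 189.7] [0.5613 0.1489] 0.94
side clip [273.7, 221.8] [0.5379 0.0622] 0.73
clip r,ang 0.07942492813304396 -99.4876132761266
top hub [250.6, 217.1] [0.5546 0.1415] 0.88
top clip [289.1, 230.4] [0.5259 0.0577] 0.64
clip r,ang 0.08646499008115159 -106.84811352695002
[0.05, -0.06, 0.18] [0.0, 0.002, -0.001]
[0.05, -0.13, 0.4] [0.0, 0.002, -0.001]
[0.06, -0.21, 0.62] [0.0, 0.002, -0.001]
[0.06, -0.3, 0.84] [0.0, 0.002, -0.001]
[0.06, -0.4, 1.05] [0.0, 0.002, -0.001]
```

View pics/e_side.png

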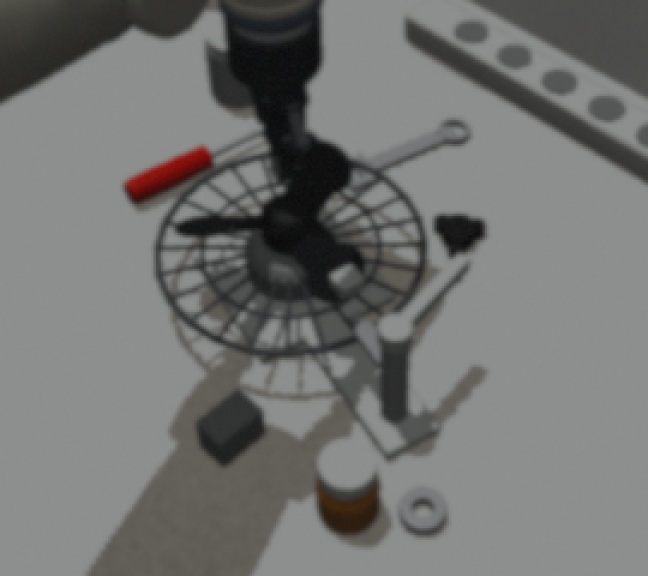

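View pics/e_top.png

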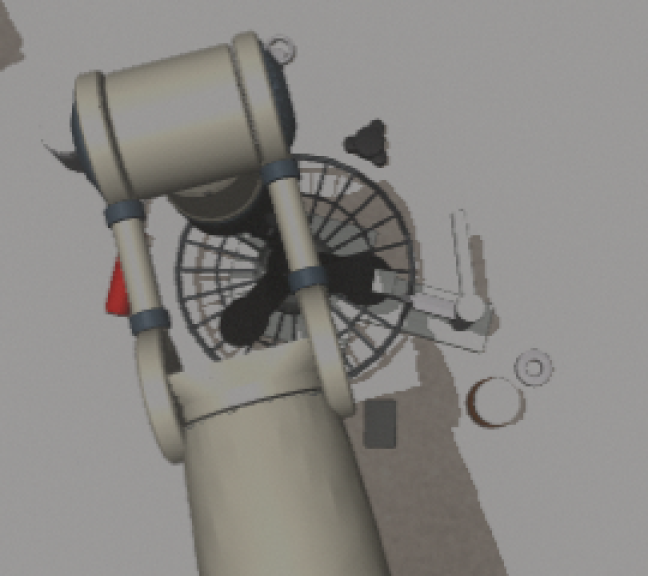

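The top view shows the clip (crop 385,280) almost in line with the pointer (crop 415,298 back to the post). The residual angle needs an accurate measurement, so I'll overlay models.

```bash
cat > ov.py <<'E'
import sys
from rig import *
from h import *
name,cam,hx,hy,yaw,rt=sys.argv[1],sys.argv[2],*map(float,sys.argv[3:7])
d=capture(cam); g=float(sys.argv[7]) if len(sys.argv)>7 else None
S=7; 
H=np.array([hx,hy]); a0=np.radians(yaw)  # world angle of pointer dir
c0=proj(d,[*(H+.115*np.array([np.cos(a0),np.sin(a0)])),.09]); 
x0,y0=int(c0[0]-45),int(c0[1]-42)
im=cv2.resize(d["img"][y0:y0+84,x0:x0+100],None,fx=S,fy=S,interpolation=3)
im=cv2.convertScaleAbs(im,alpha=1.3)
def pl(pts,col,closed=True):
    q=np.array([((proj(d,p)-[x0,y0]+.5)*S) for p in pts]).astype(np.int32); cv2.polylines(im,[q],closed,col,1)
def fr(a): return np.array([np.cos(a),np.sin(a)]),np.array([-np.sin(a),np.cos(a)])
u,v=fr(a0)
P=lambda r,s,z,u,v:[*(H+r*u+s*v),z]
# guard ring
pl([P(.115*np.cos(t),.115*np.sin(t),.051,u,v) for t in np.linspace(0,6.28,90)],(0,255,255))
pl([P(.025*np.cos(t),.025*np.sin(t),.099,u,v) for t in np.linspace(0,6.28,40)],(0,255,255))
pl([P(.103,-.004,.07,u,v),P(.155,-.004,.07,u,v),P(.155,.004,.07,u,v),P(.103,.004,.07,u,v)],(0,255,0))
pl([P(.165+.013*np.cos(t),.013*np.sin(t),.120,u,v) for t in np.linspace(0,6.28,40)],(0,255,0))
b=a0+np.radians(rt); cu,cv_=fr(b)
pl([P(.075,-.011,.092,cu,cv_),P(.095,-.011,.092,cu,cv_),P(.095,.011,.092,cu,cv_),P(.075,.011,.092,cu,cv_)],(0,0,255))
if g is not None:
    pv=H+.165*u; au,av=fr(a0+np.pi-np.radians(g)); 
    pl([[*(pv+r*au+s*av),.12] for r,s in((.0,-.006),(.088,-.006),(.088,.006),(.0,.006))],(255,0,255))
cv2.imwrite(f"pics/{name}.png",im)
E
python3 ov.py f1 top .551 .1405 -105.7 5; python3 ov.py f2 side .551 .1405 -105.7 5
```

```text
(no output)
```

View pics/f1.png

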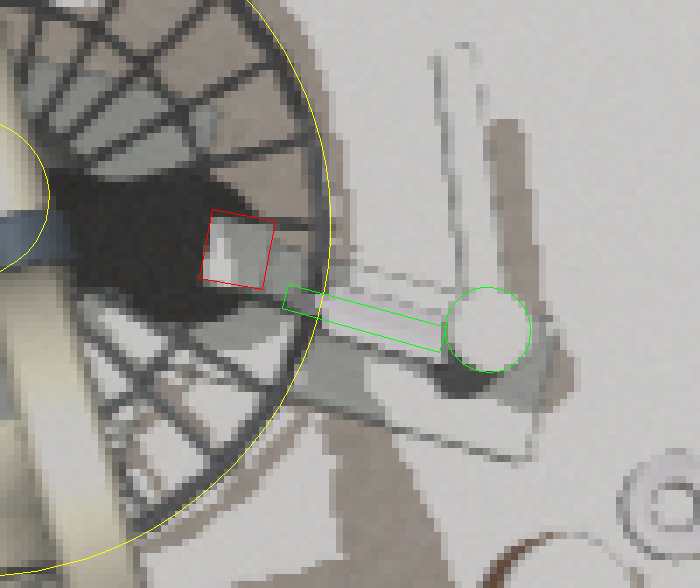

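View pics/f2.png

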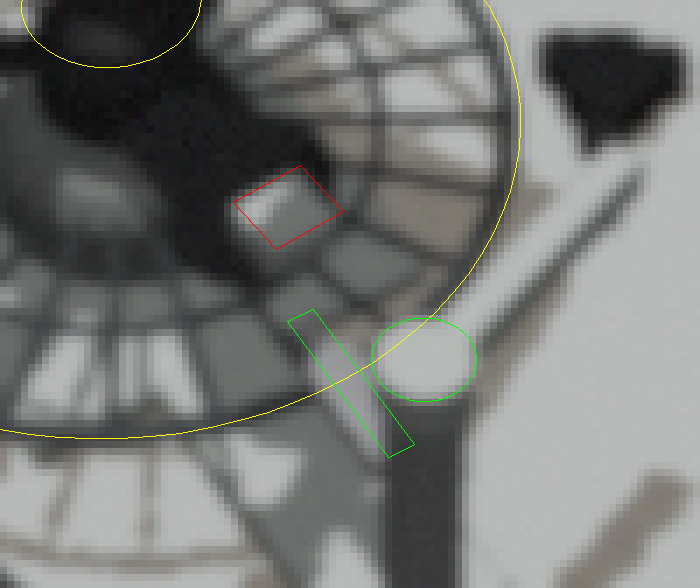

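```bash
python3 - <<'E'
from rig import *
from h import *
from scipy.optimize import least_squares
for cam in("top","side"):
    d=capture(cam); im=cv2.imread(f"pics/{cam}0.png",0).astype(float)
    im=cv2.GaussianBlur(im,(0,0),.8)
    def f(p,R=.1135):
        t=np.linspace(0,2*np.pi,180,endpoint=False)
        q=np.array([proj(d,[p[0]+R*np.cos(a),p[1]+R*np.sin(a),.050]) for a in t]).astype(np.float32)
        return cv2.remap(im.astype(np.float32),q[:,0:1],q[:,1:2],cv2.INTER_LINEAR).ravel()
    best=min(((np.mean(np.minimum(f((x,y),R),140)),x,y,R) for R in(.1115,.113,.1145) for x in np.arange(.540,.562,.001) for y in np.arange(.132,.150,.001)))
    print(cam,best)
E
```

```text
top (np.float32(74.7049), np.float64(0.55), np.float64(0.139), 0.1115)
side (np.float32(69.86921), np.float64(0.55), np.float64(0.139), 0.1115)
```

```bash
sed -i 's/^HUB=.*/HUB=np.array([.550,.139]); PIV=np.array([.506,-.020])/' h.py; python3 ov.py g1 top .550 .139 -105.5 4; python3 ov.py g2 side .55 .139 -105.5 4
```

```text
(no output)
```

View pics/g1.png

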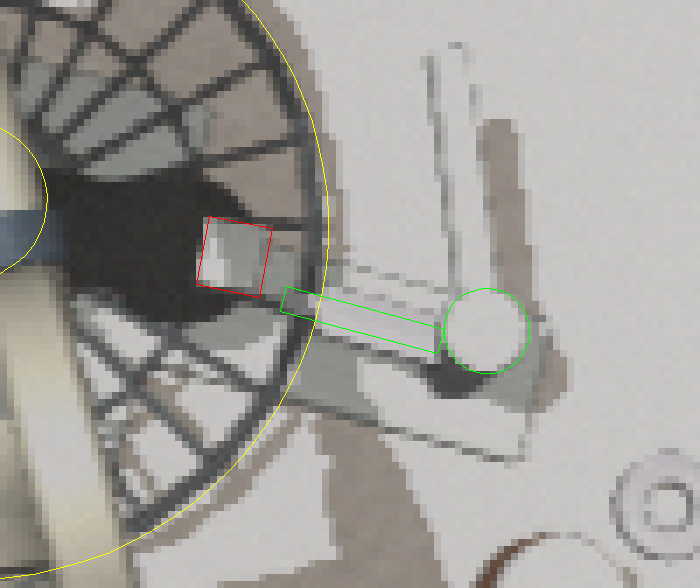

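View pics/g2.png

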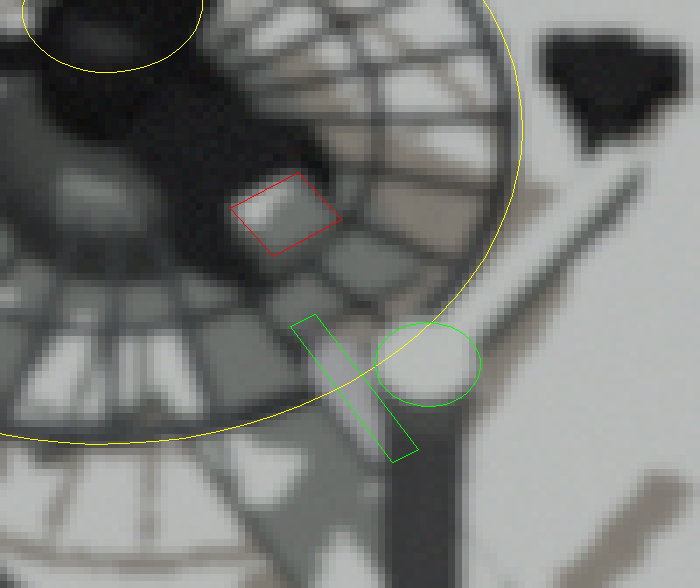

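```bash
python3 -c "
from rig import *
from h import *
o=manip.get_obs();print(o['tool_pos'],o['clock'])
plan(o,[pol(.0687,a,.062) for a in (49.3,47,45,44)])"
```

```text
[0.59450388 0.19146467 0.13546156] 7.175
[0.05, -0.02, 0.04] [0.0, 0.002, -0.001]
[0.05, -0.1, 0.31] [0.0, 0.002, -0.001]
[0.05, -0.18, 0.53] [0.0, 0.002, -0.001]
[0.05, -0.23, 0.64] [0.0, 0.002, -0.001]
```

Request:
arm_command(
  rows=[
    {"offset": [0,-0.1,0.3],"angular": [0,0,0],"jaw": 0},
    {"offset": [0,-0.2,0.55],"angular": [0,0,0],"jaw": 0},
    {"offset": [0,-0.2,0.55],"angular": [0,0,0],"jaw": 0},
    {"offset": [0,-0.2,0.55],"angular": [0,0,0],"jaw": 0},
  ],
)

```text
clock: 7.68
tool_pos: [0.5987, 0.1873, 0.1354]
tool_rot: [0.692, 0.151, 0.69, -0.151]
ft_force: [-0.3, 0.1, 0.9]
grip_width: -0.006
```

```bash
python3 look.py i top; python3 ov.py h1 top .550 .139 -105.5 0; python3 ov.py h2 side .55 .139 -105.5 0
```

```text
7.675 [0.5987 0.1873 0.1354] [-0.3  0.1  0.9]
finger r,ang 0.06860722971825409 44.739715341375316
top hub [250.2, 215.4] [0.5584 0.1424] 0.92
top clip [290.5, 233.9] [0.5182 0.0548] 0.85
clip r,ang 0.09004455444797457 -110.66806524797026
```

View pics/h1.png

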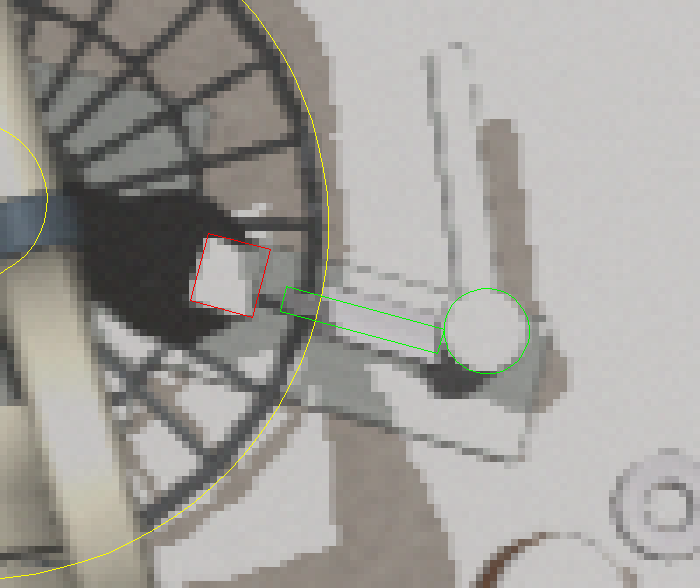

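View pics/h2.png

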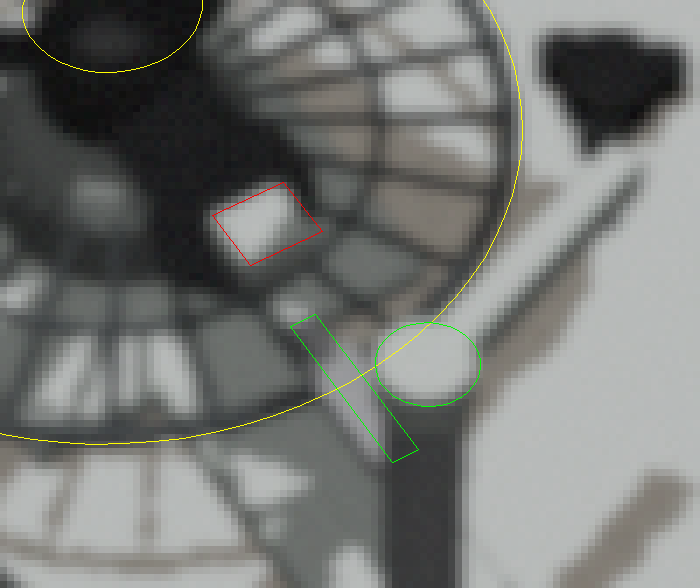

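Both overlays put the clip within about 1–2° of the pointer line. I'll back off counter-clockwise, then lift straight up and away for a clear check.

Request:
arm_command(
  rows=[
    {"offset": [0,0.3,-0.9],"angular": [0,0,0],"jaw": 0},
    {"offset": [0,0.4,-1.7],"angular": [0,0,0],"jaw": 0},
    {"offset": [-3,0.4,-1.7],"angular": [0,0,0],"jaw": 0},
    {"offset": [-7,0.4,-1.7],"angular": [0,0,0],"jaw": 0},
    {"offset": [-10,4,-4],"angular": [0,0,0],"jaw": 0},
    {"offset": [-10,9,-9],"angular": [0,0,0],"jaw": 0},
    {"offset": [-10,14,-14],"angular": [0,0,0],"jaw": 0},
    {"offset": [-10,18,-16],"angular": [0,0,0],"jaw": 0},
  ],
)

```text
clock: 8.93
tool_pos: [0.5262, 0.4197, 0.2362]
tool_rot: [0.692, 0.151, 0.69, -0.15]
ft_force: [0.9, -1.4, 0.4]
grip_width: -0.003
```

```bash
python3 look.py j top; python3 ov.py j1 top .550 .139 -105.5 0; python3 ov.py j2 side .55 .139 -105.5 0
```

```text
8.925 [0.5262 0.4197 0.2362] [ 0.9 -1.4  0.4]
finger r,ang 0.2817426180743754 94.84066977192658
top hub [251.5, 220.0] [0.5482 0.1395] 0.91
top clip [288.7, 229.6] [0.5277 0.0586] 0.6
clip r,ang 0.08342656220721512 -105.49839723458547
```

View pics/j_top.png

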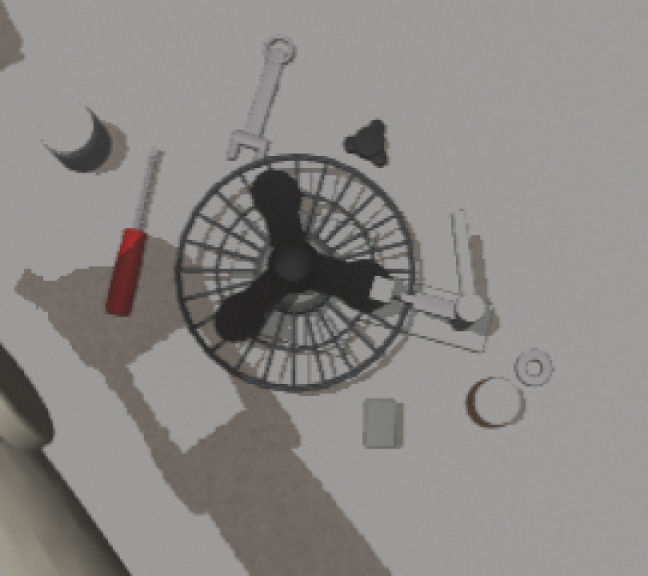

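View pics/j1.png

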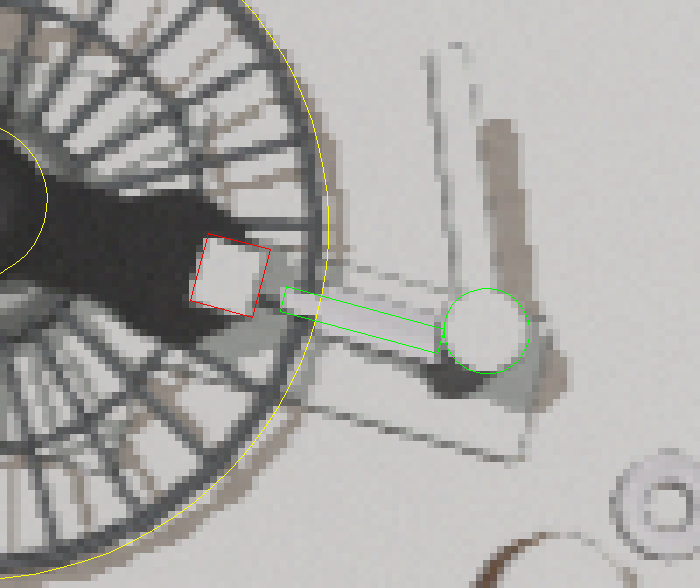

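View pics/j2.png

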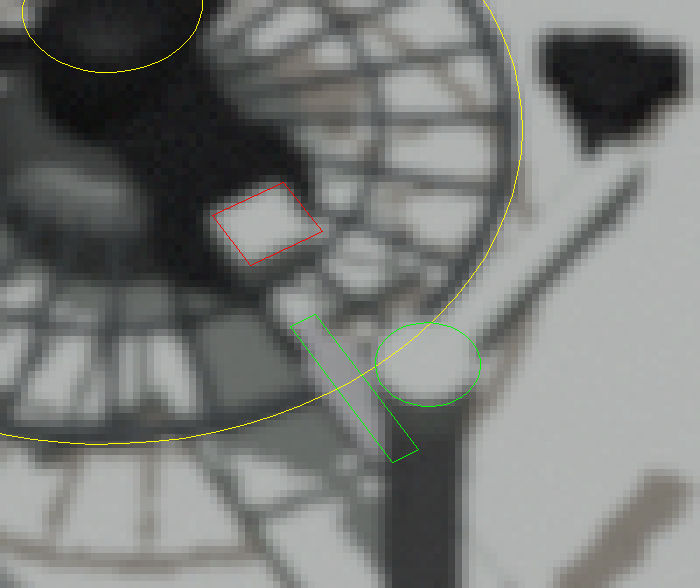

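The top view, now unobstructed, shows the clip (crop 382,289) squarely in line with the pointer, and the loose items unmoved. I'll do a numeric check on the clip centroid.

```bash
python3 - <<'E'
from rig import *
from h import *
for c,th in(("top",135),("side",120)):
    d=capture(c); g=cv2.cvtColor(d["img"],cv2.COLOR_BGR2GRAY)
    p=proj(d,pol(.085,-105.5,.092)); x,y=int(p[0])-6,int(p[1])-6
    r=cut_out("clip",c)
    for k in r[:1]:
        ys,xs=np.nonzero(k["region"]); print(c,"region",xs.mean(),ys.mean(),len(xs),k["score"])
    w=g[y:y+13,x:x+13].astype(int)
    print(w)
    for rt in(-4,-2,0,2,4): print(rt,proj(d,pol(.085,-105.5+rt,.092)).round(2))
    print("pivot",[atz(d,k["location"],.113).round(4) for k in place_of("pivot",c)[:1]])
E
```

```text
top region 252.7725236436038 220.05774016923843 2009 0.92
[[ 39  41  40  43  41  41  43  44  45  51  64  68  67]
 [ 41  42  40  47  49  47  42  42  43 129 151 151 153]
 [ 42  41  42 129 151 119  72  51  46  56  79 119 122]
 [ 42  42  58 131 153 153 153 153 126  98  91 101 103]
 [ 42  41  92 140 154 154 153 152 153 154 153 125 108]
 [ 42  43 129 152 153 152 153 154 153 154 153 123 108]
 [ 42  49 131 155 154 152 153 152 152 153 152 114 103]
 [ 41  79 136 154 152 154 153 155 152 152 132 112 109]
 [ 42 127 151 154 154 153 152 153 154 153 114 101 108]
 [ 41 129 153 153 154 154 152 153 154 152 116 104 111]
 [ 54 129 151 153 153 153 151 154 153 148  99  58  78]
 [ 46  72 100 138 151 152 153 153 154 123  78  55  54]
 [ 42  44  45  50  56  83 129 149 150 120 107 111  97]]
-4 [288.6  232.36]
-2 [289.02 231.08]
0 [289.39 229.79]
2 [289.72 228.48]
4 [290.01 227.17]
pivot [array([ 0.5095, -0.0207,  0.113 ])]
side region 254.3677153171738 203.01340897369778 1939 0.65
[[ 20  24  19  23  25  29  35  41  40  34  26  23  33]
 [ 16  19  21  29  35  51  68  79  77  64  44  29  30]
 [ 23  27  36  52  71  88 105 115 113  97  71  43  31]
 [ 38  53  70  89 107 119 128 133 131 119  95  63  39]
 [ 70  89 106 119 129 133 135 137 135 129 112  84  54]
 [102 119 128 133 136 136 137 138 137 134 126 104  77]
 [115 130 135 137 137 138 137 137 137 136 133 123 103]
 [108 126 135 136 136 136 137 137 137 137 134 130 119]
 [ 92 116 132 135 137 136 138 137 135 133 129 120 112]
 [ 73 101 121 132 136 137 134 133 127 120 110  96  88]
 [ 56  81 106 124 132 131 125 118 107  94  81  70  64]
 [ 41  61  86 106 116 114 104  91  78  68  60  55  51]
 [ 33  48  63  82  89  84  75  64  59  55  52  49  49]]
-4 [268.86 227.62]
-2 [270.29 227.03]
0 [271.68 226.41]
2 [273.04 225.76]
4 [274.37 225.07]
pivot [array([ 0.498 , -0.0186,  0.113 ])]
```

Alignment holds within about 1°. Now the gauge: bring the finger to the outer side of the parked arm (pivot radius about 55 mm).

```bash
python3 -c "
from rig import *
from h import *
o=manip.get_obs();print(o['tool_pos'],o['clock'])
plan(o,[pol(.055,-36,.163,PIV),pol(.055,-36,.098,PIV)])"
```

```text
[0.52844384 0.41663051 0.23578   ] 9.475
[-0.03, -41.68, 21.6] [0.0, 0.002, -0.001]
[6.47, -41.69, 21.59] [0.0, 0.002, -0.001]
```

Request:
arm_command(
  rows=[
    {"offset": [-1,-10,5],"angular": [0,0,0],"jaw": 0},
    {"offset": [-1,-16,8],"angular": [0,0,0],"jaw": 0},
    {"offset": [-1,-22,11],"angular": [0,0,0],"jaw": 0},
    {"offset": [-1,-28,14],"angular": [0,0,0],"jaw": 0},
    {"offset": [-1,-34,17],"angular": [0,0,0],"jaw": 0},
    {"offset": [-1,-41.7,21.6],"angular": [0,0,0],"jaw": 0},
    {"offset": [0,-41.7,21.6],"angular": [0,0,0],"jaw": 0},
    {"offset": [0,-41.7,21.6],"angular": [0,0,0],"jaw": 0},
  ],
)

```text
clock: 10.48
tool_pos: [0.5499, -0.0561, 0.2357]
tool_rot: [0.692, 0.153, 0.689, -0.152]
ft_force: [-0.0, 0.1, -0.2]
grip_width: 0.0
```

```bash
python3 -c "
from rig import *
from h import *
o=manip.get_obs();print(o['tool_pos'],o['clock'])
plan(o,[pol(.055,-36,.098,PIV)])
ims=[]
for c in('side','top'):
    d=capture(c); im=d['img'].copy()
    for z in(.163,.098):cv2.circle(im,tuple(int(v) for v in proj(d,pol(.055,-36,z,PIV))),3,(0,0,255),1)
    ims.append(cv2.resize(im[90:350,130:400],None,fx=1.45,fy=1.45,interpolation=3))
cv2.imwrite('pics/k.png',np.hstack(ims))
"
```

```text
[ 0.5498622  -0.05606989  0.23574159] 10.475
[6.47, 0.36, -0.12] [0.0, 0.003, -0.001]
```

View pics/k.png

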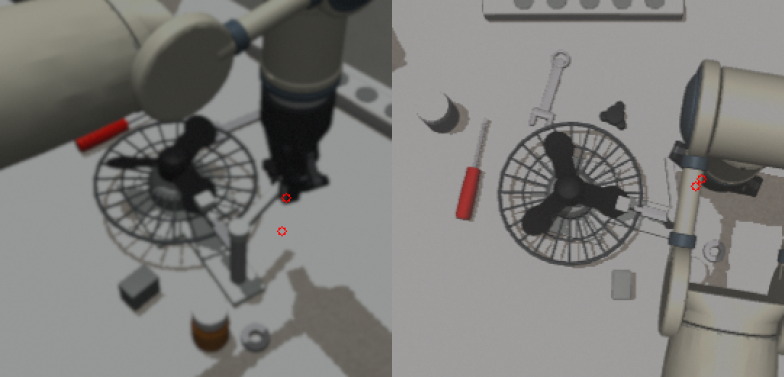

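The side view shows the finger outboard of the arm (crop 287,198) with room to descend on the arm's outer side. I'll descend to tip height 0.101 m, which overlaps the bar and stays above the clip and blades.

Request:
arm_command(
  rows=[
    {"offset": [2,0.2,0.3],"angular": [0,0,0],"jaw": 0},
    {"offset": [4,0.2,0.3],"angular": [0,0,0],"jaw": 0},
    {"offset": [6.2,0.2,0.3],"angular": [0,0,0],"jaw": 0},
    {"offset": [6.2,0.2,0.3],"angular": [0,0,0],"jaw": 0},
    {"offset": [6.2,0.2,0.3],"angular": [0,0,0],"jaw": 0},
  ],
)

```text
clock: 11.2
tool_pos: [0.5536, -0.0553, 0.1733]
tool_rot: [0.691, 0.153, 0.69, -0.153]
ft_force: [0.9, 0.4, 0.1]
grip_width: -0.001
```

```bash
python3 -c "
from rig import *
from h import *
o=manip.get_obs();print(o['tool_pos'],o['clock'],o['ft_force'])
print([a for a in (-30,-20,-10,0,10,20,30,40,45)])
plan(o,[pol(.060,a,.101,PIV) for a in (-30,-20,-10,0,10,20,30,40,45)])
d=capture('side'); im=d['img'].copy()
cv2.imwrite('pics/l.png',cv2.resize(im[150:310,200:400],None,fx=3.5,fy=3.5,interpolation=3))
"
```

```text
[ 0.55361663 -0.05533672  0.17327614] 11.2 [0.87496486 0.44156251 0.10302927]
[-30, -20, -10, 0, 10, 20, 30, 40, 45]
[-0.07, 0.67, 0.17] [0.0, 0.002, -0.0]
[-0.07, 1.71, 0.17] [0.0, 0.002, -0.0]
[-0.07, 2.74, -0.01] [0.0, 0.002, -0.0]
[-0.07, 3.73, -0.37] [0.0, 0.002, -0.0]
[-0.07, 4.63, -0.89] [0.0, 0.002, -0.0]
[-0.07, 5.43, -1.56] [0.0, 0.002, -0.0]
[-0.08, 6.11, -2.37] [0.0, 0.002, -0.0]
[-0.08, 6.63, -3.27] [0.0, 0.002, -0.0]
[-0.08, 6.83, -3.75] [0.0, 0.002, -0.0]
```

View pics/l.png

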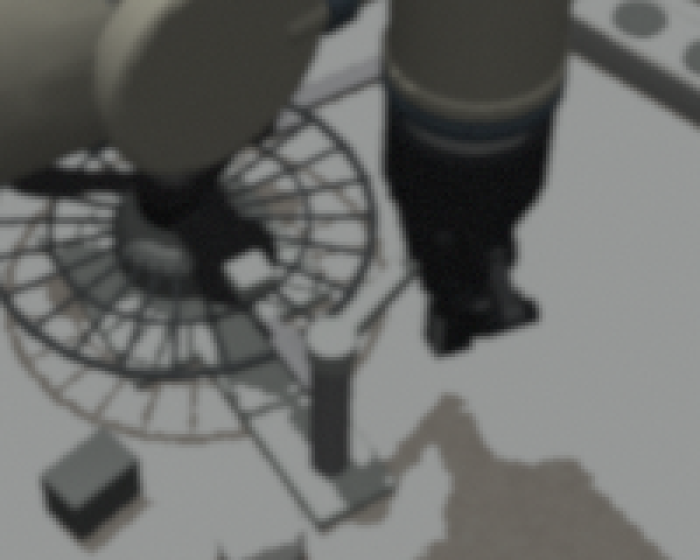

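The finger is down beside the arm without contact; the arm tip shows at about (415,265) in the crop. Now I'll push counter-clockwise.

Request:
arm_command(
  rows=[
    {"offset": [-0.1,0.7,0.2],"angular": [0,0,0],"jaw": 0},
    {"offset": [-0.1,1.7,0.2],"angular": [0,0,0],"jaw": 0},
    {"offset": [-0.1,2.7,0],"angular": [0,0,0],"jaw": 0},
    {"offset": [-0.1,3.7,-0.4],"angular": [0,0,0],"jaw": 0},
    {"offset": [-0.1,4.6,-0.9],"angular": [0,0,0],"jaw": 0},
    {"offset": [-0.1,5.4,-1.6],"angular": [0,0,0],"jaw": 0},
    {"offset": [-0.1,6.1,-2.4],"angular": [0,0,0],"jaw": 0},
    {"offset": [-0.1,6.1,-2.4],"angular": [0,0,0],"jaw": 0},
  ],
)

```text
clock: 12.25
tool_pos: [0.5576, 0.0108, 0.175]
tool_rot: [0.692, 0.153, 0.689, -0.153]
ft_force: [-0.1, 0.2, -0.7]
grip_width: -0.0
```

```bash
python3 -c "
from rig import *
from h import *
o=manip.get_obs();print(o['tool_pos'],o['clock'],o['ft_force'])
plan(o,[pol(.060,a,.101,PIV) for a in (30,35,40,45,48,51,54)])
ims=[]
for c in('side','top'):
    d=capture(c); im=d['img'].copy()
    ims.append(cv2.resize(im[160:290,220:370],None,fx=2.6,fy=2.6,interpolation=3))
cv2.imwrite('pics/m.png',np.hstack(ims))
"
```

```text
[0.55755664 0.01081104 0.17501319] 12.25 [-0.14687642  0.17824449 -0.71679903]
[0.1, -0.06, 0.07] [0.0, 0.003, -0.001]
[0.1, 0.23, -0.37] [0.0, 0.003, -0.001]
[0.1, 0.47, -0.83] [0.0, 0.003, -0.001]
[0.1, 0.67, -1.32] [0.0, 0.003, -0.001]
[0.1, 0.77, -1.62] [0.0, 0.003, -0.001]
[0.1, 0.85, -1.92] [0.0, 0.003, -0.001]
[0.09, 0.92, -2.22] [0.0, 0.003, -0.001]
```

View pics/m.png

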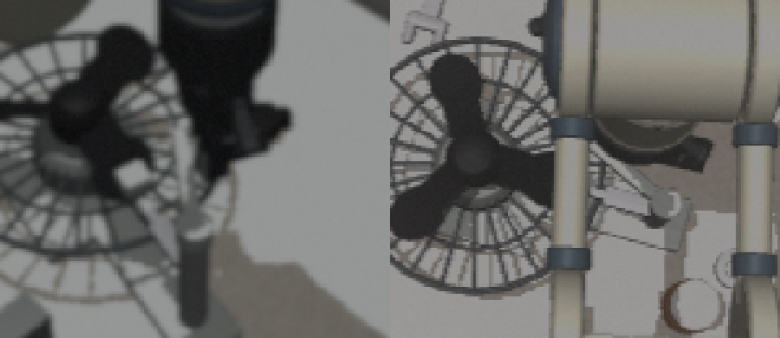

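The gauge arm follows (now at about 52° world, with the stop at 74.5°) and the rotor is unchanged. I'll continue to near the stop.

Request:
arm_command(
  rows=[
    {"offset": [0.1,0.2,-0.4],"angular": [0,0,0],"jaw": 0},
    {"offset": [0.1,0.5,-0.8],"angular": [0,0,0],"jaw": 0},
    {"offset": [0.1,0.7,-1.3],"angular": [0,0,0],"jaw": 0},
    {"offset": [0.1,0.8,-1.7],"angular": [0,0,0],"jaw": 0},
    {"offset": [0.1,0.8,-1.7],"angular": [0,0,0],"jaw": 0},
  ],
)

```text
clock: 12.98
tool_pos: [0.5456, 0.0248, 0.174]
tool_rot: [0.692, 0.153, 0.689, -0.153]
ft_force: [0.7, -0.7, 0.7]
grip_width: -0.0
```

```bash
cat > gl.py <<'E'
import sys
from rig import *
from h import *
o=manip.get_obs();print(o['tool_pos'],o['clock'],o['ft_force'],o['torque'])
p=o['tool_pos'][:2]-PIV;print("fing",np.hypot(*p),np.degrees(np.arctan2(p[1],p[0])))
plan(o,[pol(.060,a,.101,PIV) for a in (50,52,54,56,58)])
ims=[]
for c in('side','top'):
    d=capture(c); im=d['img'].copy()
    print(c,[(atz(d,r["location"],.098).round(4)[:2],round(r["score"],2)) for r in place_of("feeler",c)[:2]])
    ims.append(cv2.resize(im[160:290,220:370],None,fx=2.6,fy=2.6,interpolation=3))
cv2.imwrite(f'pics/{sys.argv[1]}.png',np.hstack(ims))
E
python3 gl.py n
```

```text
[0.5455513  0.02482738 0.17403639] 12.975 [ 0.69813321 -0.73085183  0.70086333] [0.01281559 0.0132833  0.02100187]
fing 0.059781261483672396 48.577969227562775
[0.0, 0.06, -0.14] [0.0, 0.003, -0.001]
[0.0, 0.11, -0.34] [0.0, 0.003, -0.001]
[0.0, 0.16, -0.55] [0.0, 0.003, -0.001]
[0.0, 0.19, -0.75] [0.0, 0.003, -0.001]
[0.0, 0.22, -0.96] [0.0, 0.003, -0.001]
side [(array([0.5377, 0.0585]), 0.9)]
top [(array([ 0.4136, -0.0378]), 0.65), (array([0.5398, 0.0543]), 0.59)]
```

View pics/n.png

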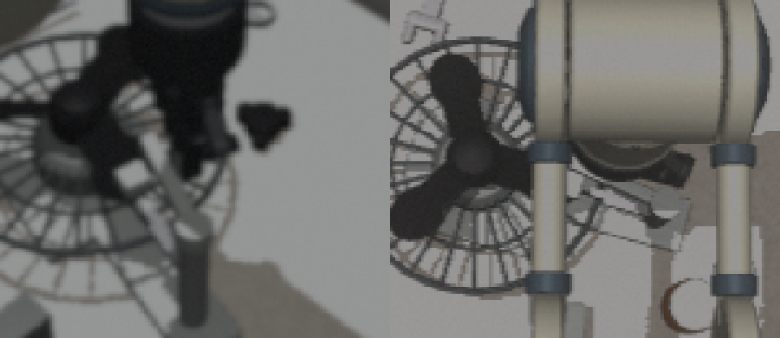

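The arm is close to the stop (feeler at about 0.538,0.057; it should finish at about 0.527,0.057). I'll take small steps and watch the force.

Request:
arm_command(
  rows=[
    {"offset": [0,0.1,-0.2],"angular": [0,0,0],"jaw": 0},
    {"offset": [0,0.15,-0.45],"angular": [0,0,0],"jaw": 0},
    {"offset": [0,0.15,-0.45],"angular": [0,0,0],"jaw": 0},
  ],
)

```text
clock: 13.55
tool_pos: [0.5422, 0.0279, 0.1739]
tool_rot: [0.692, 0.153, 0.689, -0.153]
ft_force: [-0.7, 0.3, -0.4]
grip_width: -0.0
```

Request:
arm_command(
  rows=[
    {"offset": [0,0.05,-0.2],"angular": [0,0,0],"jaw": 0},
    {"offset": [0,0.05,-0.2],"angular": [0,0,0],"jaw": 0},
  ],
)

```text
clock: 13.8
tool_pos: [0.5405, 0.0293, 0.174]
tool_rot: [0.692, 0.153, 0.689, -0.153]
ft_force: [-0.1, -0.7, 0.9]
grip_width: -0.004
```

```bash
python3 gl.py o; python3 ov.py o1 top .550 .139 -105.5 -1 0
```

```text
[0.54048591 0.0293265  0.17396759] 13.8 [-0.08972259 -0.71683716  0.94341157] [-0.04550649  0.00825013  0.05551507]
fing 0.060186227834911864 55.04123745262747
[-0.0, -0.13, 0.51] [0.0, 0.003, -0.001]
[-0.0, -0.08, 0.31] [0.0, 0.003, -0.001]
[-0.0, -0.04, 0.1] [0.0, 0.003, -0.001]
[-0.0, -0.0, -0.1] [0.0, 0.003, -0.001]
[-0.0, 0.03, -0.31] [0.0, 0.003, -0.001]
side [(array([0.5272, 0.0552]), 0.6)]
top [(array([0.5337, 0.0556]), 0.65)]
```

View pics/o1.png

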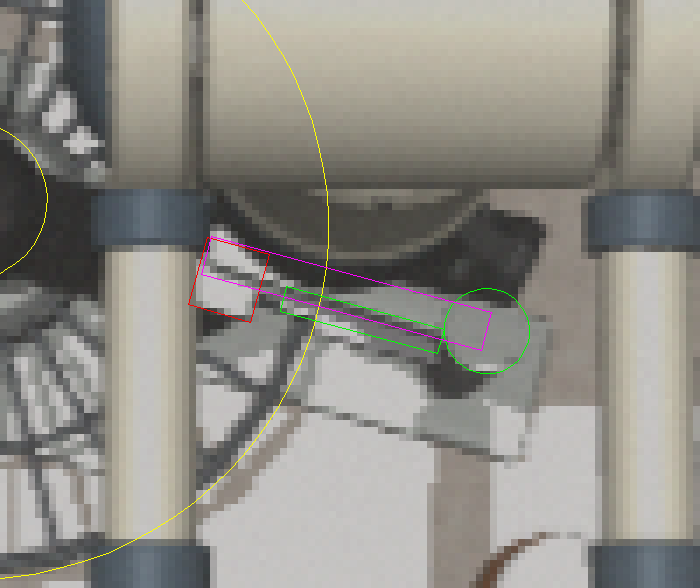

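The arm lies almost on the model outline for the stop, but there's no stop force yet. I'll go on in small steps.

Request:
arm_command(
  rows=[
    {"offset": [0,0,-0.15],"angular": [0,0,0],"jaw": 0},
    {"offset": [0,0,-0.15],"angular": [0,0,0],"jaw": 0},
  ],
)

```text
clock: 14.3
tool_pos: [0.5392, 0.0299, 0.1739]
tool_rot: [0.692, 0.153, 0.689, -0.153]
ft_force: [-0.2, -0.4, 0.6]
grip_width: 0.001
```

Request:
arm_command(
  rows=[
    {"offset": [0,0,-0.15],"angular": [0,0,0],"jaw": 0},
    {"offset": [0,0,-0.15],"angular": [0,0,0],"jaw": 0},
  ],
)

```text
clock: 14.55
tool_pos: [0.538, 0.0303, 0.174]
tool_rot: [0.692, 0.153, 0.689, -0.153]
ft_force: [2.0, -1.6, -1.7]
grip_width: 0.003
```

Request:
arm_command(
  rows=[
    {"offset": [0,0,-0.15],"angular": [0,0,0],"jaw": 0},
    {"offset": [0,0,-0.15],"angular": [0,0,0],"jaw": 0},
  ],
)

```text
clock: 14.8
tool_pos: [0.5376, 0.0305, 0.1741]
tool_rot: [0.693, 0.153, 0.688, -0.153]
ft_force: [7.0, -2.8, -3.7]
grip_width: 0.007
```

Force rose to about 8 N normal to the arm, so it's at the stop. I'll back straight off and lift away.

Request:
arm_command(
  rows=[
    {"offset": [0,0,1],"angular": [0,0,0],"jaw": 0},
    {"offset": [0,0,2.5],"angular": [0,0,0],"jaw": 0},
    {"offset": [0,0,3],"angular": [0,0,0],"jaw": 0},
    {"offset": [-4,0,3],"angular": [0,0,0],"jaw": 0},
    {"offset": [-9,-2,3],"angular": [0,0,0],"jaw": 0},
    {"offset": [-12,-8,3],"angular": [0,0,0],"jaw": 0},
    {"offset": [-12,-14,3],"angular": [0,0,0],"jaw": 0},
    {"offset": [-12,-20,3],"angular": [0,0,0],"jaw": 0},
  ],
)

```text
clock: 15.8
tool_pos: [0.4788, -0.1647, 0.2949]
tool_rot: [0.693, 0.153, 0.687, -0.153]
ft_force: [1.1, -1.5, 0.2]
grip_width: 0.003
```

Request:
arm_command(
  rows=[
    {"offset": [0,-5,0],"angular": [0,0,0],"jaw": 0},
    {"offset": [0,-10,0],"angular": [0,0,0],"jaw": 0},
    {"offset": [0,-10,0],"angular": [0,0,0],"jaw": 0},
  ],
)

```text
clock: 16.18
tool_pos: [0.4352, -0.2581, 0.2946]
tool_rot: [0.693, 0.154, 0.687, -0.155]
ft_force: [-0.0, -0.8, 0.2]
grip_width: 0.001
```

```bash
python3 look.py p side,top;python3 ov.py p1 top .550 .139 -105.5 -1 0;python3 ov.py p2 side .550 .139 -105.5 -1 0
```

```text
16.175 [ 0.4352 -0.2581  0.2946] [-0.  -0.8  0.2]
finger r,ang 0.41331746701940747 -106.12541673753587
top hub [250.5, 217.3] [0.5542 0.1417] 0.64
top hub [252.5, 224.9] [0.5374 0.1373] 0.27
top clip [291.0, 231.0] [0.5246 0.0536] 0.59
clip r,ang 0.0890941845871098 -106.56708471879841
```

View pics/p_top.png

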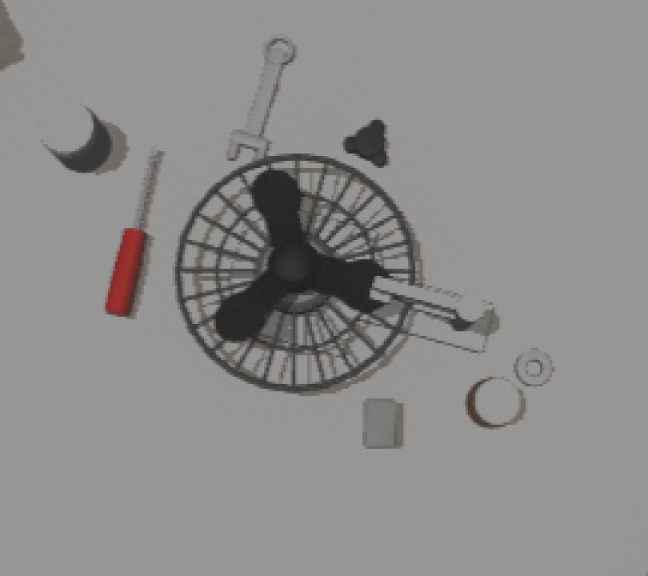

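View pics/p1.png

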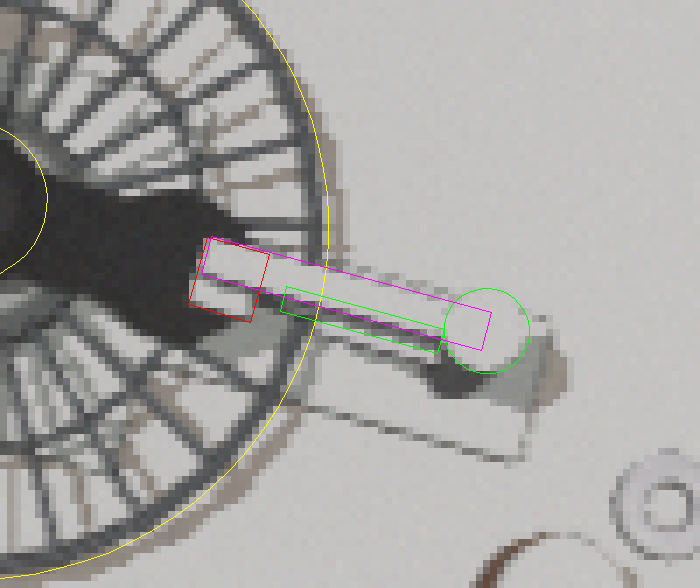

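View pics/p2.png

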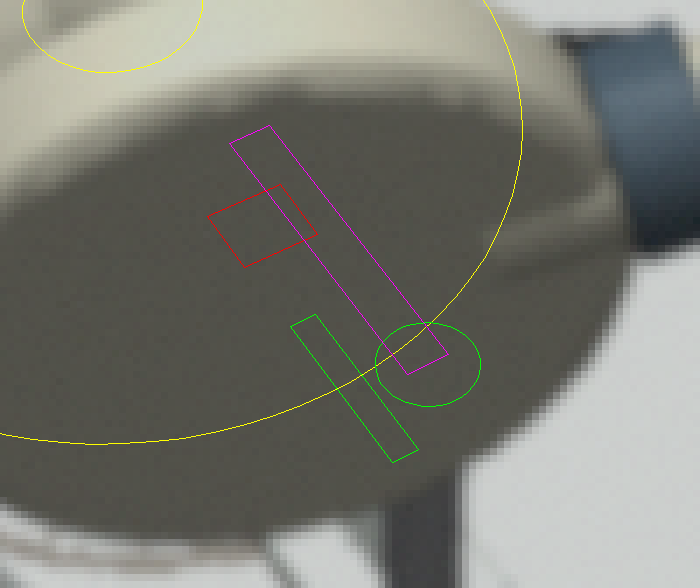

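The top view shows the gauge arm exactly on its stop outline over the clip, the rotor unchanged, and every loose item where it was. In the side view the robot's arm blocks the fan. Handing in.

```bash
python3 -c "
from rig import *
print(manip.hand_in())"
```

```text
the job is handed in; nothing more can be done
None
```

The job is done and handed in, at about 17 s on the robot's clock. The clip blade points at the pointer, and the gauge arm is against its stop with the feeler over the clip.

1. **Wheel:** I lowered the shut fingertips into the gap next to the blade on the side away from the gauge. Pushing that blade turned the wheel about 86° clockwise without lifting it. I then backed the finger off and lifted it away.
2. **Gauge arm:** After an unobstructed look at the wheel, I pushed the arm round in small steps. The force rose to about 8 N at the stop, and I withdrew.

**Last checks:**
- **Clip:** in the top view, its outline lies within about 1° of the pointer line, slightly past it clockwise.
- **Gauge arm:** in the top view, it lies on the outline expected at the stop.
- **Loose things:** all of them look unmoved.

**What disagreed or is missing:**
- The trained network's clip and hub points scattered by several millimetres, putting the clip up to 5° off the pointer line in one picture. I trusted the model overlay and the clip's pixel outline instead.
- The final side view was blocked by the robot's own arm, so the end state was confirmed from the top camera only.

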